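Level the comparison balance with the tester's dead weights

ROBOT

A 6-joint arm with a two-finger parallel gripper is mounted at the origin on a cart in front of the work surface, level with it; the furniture and walls round the work are solid. World frame = base frame: x ahead of the robot, y to its left, z up, the work surface at z = 0. Lengths are in m, angles in rad, forces in N, time in s.
With the tool pointing down it reaches from about 0.375 to 0.975 m from the base axis. Payload 3.8 kg.
Tool frame: the origin (TCP) lies midway between the tips of the shut fingers; the grasp point (between the pads) lies 19 mm behind it; z points along the fingers, y is the line along which they close (so a half turn about z gives the same grasp; the last joint's range is limited). The gripper opens to 85 mm and grips with 20 to 120 N. Pads are 22 mm wide; open, the fingers measure 114 mm over their backs; the gripper's body (76 mm by 85 mm) begins 54 mm behind the grasp point. The pads swing forward as they close: fully open they stand 13 mm farther back than shut.
Start: joints at [1.14, 0.264, 1.604, -0, 1.274, -0.037], TCP at [0.259, 0.623, 0.231] pointing down, gripper open.
Joint ranges: [-2.63, 2.63], [-0.94, 2.18], [0.31, 2.57], [-1.31, 4.45], [0, 2.66], [-2.55, 2.55]. Speed limits (rad/s): [2.57, 2.57, 3.14, 3.14, 3.14, 3.14].

INTERFACE

Orientations are given as a rotation vector (axis times angle).
In Python, from workcell import bot gives the robot as it stands.
- The arm moves only by the tool jog_arm, never from a script. Its argument "motion" is a list of rows, each a list of 5 numbers: the opening, from -1 (shut) to 1 (fully open), then the shift along the tool's x, y, z in mm, then the turn about the tool's z in degrees. In form: [[claw, x, y, z, twist], ...]. A call has 1 to 10 rows; each row shifts and turns the commanded pose from where the row before left it, along the tool's axes as they then stand; what a row does not reach is not made up. A row lasts 1/12 s, in which the tool goes at most 41.7 mm and 7.16 degrees, less where a joint would pass 70% of its speed; a pose out of reach is approached as far as the arm can. A call with a gripper value outside its range is refused whole. The fingers move at their own pace and stop on an object; "force" is the grip in N (left out, the last holds). Time passes only in rows, so rows that do not move let the fingers close. It gives the time, the measured TCP pose, the force, the opening and the grip force at its end, in the units of the state.
- bot.read_state(): the state, without advancing time (a new reading comes with each control period).
- bot.read_camera(name): name is "side" or "top"; returns (picture, depth): 400x640x3 uint8, red, green, blue; 400x640 float32, m along the optical axis (not along the pixel's ray), 0 where there is no reading.
- bot.get_calibration(name): a dict with "vfov" (degrees; the focal length in pixels is half the picture's height over the tangent of half this angle, whatever the lens; pixels are square), "cx", "cy" (the principal point, pixels), "rvec" (rotation vector, rad) and "tvec" (3), from world to camera coordinates, as OpenCV has them. Camera axes: x right, y down, z forward; pixel columns grow to the right and rows downward; lengths in m; the calibration is good to about 2 mm. A picture is of the moment at which its call begins. get_calibration takes no time and is no camera call.
- bot.finish_job(): hands the job in; it is judged then, once.
The state is a dict: "time": time; "q": joint angles; "joint_vel": joint speeds; "joint_torque": joint torques, N m; "tool_pos": TCP position; "tcp_rot": TCP orientation; "wrist_force": force on the tool from outside, world axes, zero at the start; "torque": the same for the moment, N m; "width": opening from 0.0 (shut) to 1.0 (fully open); "grip_force": force on a finger pad.
Only numpy, scipy, OpenCV 4.12 (cv2) and the standard library are available. Lean on these libraries where they do the work, as an engineer would, in place of code of your own. Each camera call takes 0.05 s, during which the arm holds its last target. There are 200 camera calls.

TASK

Check the knob weights on the two-pan balance: lift the white can by its handle off the pan and stand it upright in the middle of the round wooden pad on the bench. Then share out all the weights, those on the pan and those on the cork mat, standing upright and side by side (not stacked) on the two pans, so that both pans sit level; when they do, press the record button on the balance fully down, let it up again, and leave everything so, without disturbing the loupe and the blower.

Things in the scene. Friction and masses are not known exactly. Their poses are not given: they have to be found in the camera images.
- large_0_center (a point): A large plain steel knob weight of exactly 400 g (same as the other large ones; some may be absent): round body 44 mm across and 40 mm high, a thin neck, and on top a round knob 22 mm across and 14 mm high; 76 mm high in all, knob centre 31 mm above the point. Starts on one pan. Its point is the centre of the weight, half-way up; z is its axis, up.
- large_1_center (a point): A large plain steel knob weight of exactly 400 g (same as the other large ones; some may be absent): round body 44 mm across and 40 mm high, a thin neck, and on top a round knob 22 mm across and 14 mm high; 76 mm high in all, knob centre 31 mm above the point. Starts on one pan. Its point is the centre of the weight, half-way up; z is its axis, up.
- large_2_center (a point): A large plain steel knob weight of exactly 400 g (same as the other large ones; some may be absent): round body 44 mm across and 40 mm high, a thin neck, and on top a round knob 22 mm across and 14 mm high; 76 mm high in all, knob centre 31 mm above the point. Starts on one pan. Its point is the centre of the weight, half-way up; z is its axis, up.
- large_3_center (a point): A large plain steel knob weight of exactly 400 g (same as the other large ones; some may be absent): round body 44 mm across and 40 mm high, a thin neck, and on top a round knob 22 mm across and 14 mm high; 76 mm high in all, knob centre 31 mm above the point. Starts on one pan. Its point is the centre of the weight, half-way up; z is its axis, up.
- large_4_center (a point): A large plain steel knob weight of exactly 400 g (same as the other large ones; some may be absent): round body 44 mm across and 40 mm high, a thin neck, and on top a round knob 22 mm across and 14 mm high; 76 mm high in all, knob centre 31 mm above the point. Starts on one pan. Its point is the centre of the weight, half-way up; z is its axis, up.
- small_0_center (a point): A small plain steel knob weight of exactly 200 g, half a large one: body 40 mm across and 26 mm high, neck, the same knob 22 mm across and 14 mm high on top; 56 mm high in all, knob centre 21 mm above the point. Starts on the square cork mat (130 mm square, 4 mm thick) on the bench beside the balance. Its point is the centre of the weight, half-way up; z is its axis, up.
- small_1_center (a point): A small plain steel knob weight of exactly 200 g, half a large one: body 40 mm across and 26 mm high, neck, the same knob 22 mm across and 14 mm high on top; 56 mm high in all, knob centre 21 mm above the point. Starts on the square cork mat (130 mm square, 4 mm thick) on the bench beside the balance. Its point is the centre of the weight, half-way up; z is its axis, up.
- small_2_center (a point): A small plain steel knob weight of exactly 200 g, half a large one: body 40 mm across and 26 mm high, neck, the same knob 22 mm across and 14 mm high on top; 56 mm high in all, knob centre 21 mm above the point. Starts on the square cork mat (130 mm square, 4 mm thick) on the bench beside the balance. Its point is the centre of the weight, half-way up; z is its axis, up.
- small_3_center (a point): A small plain steel knob weight of exactly 200 g, half a large one: body 40 mm across and 26 mm high, neck, the same knob 22 mm across and 14 mm high on top; 56 mm high in all, knob centre 21 mm above the point. Starts on the square cork mat (130 mm square, 4 mm thick) on the bench beside the balance. Its point is the centre of the weight, half-way up; z is its axis, up.
- pan_a_floor (a point): Centre of the upper face of the floor of one pan of the balance. The aluminium pan is 200 mm along its x and 150 mm along its y, with a rim 5 mm high and 4 mm thick; its z is up. Two such pans stand side by side, centres 210 mm apart along their y, floors 85 mm above the bench when level; either may be at the left. The pans stay horizontal; the point moves up and down with the pan.
- pan_a (a joint): Height of this pan above its level position in m, from -0.012 (bottom stop) to +0.012 (top stop); the other pan moves by the same amount the opposite way. The heavier pan sinks; soft springs centre the pans, so equal loads bring both to 0 within a millimetre in about 2 s, and 200 g of difference already moves them to the stops.
- pan_b_floor (a point): Centre of the upper face of the floor of one pan of the balance. The aluminium pan is 200 mm along its x and 150 mm along its y, with a rim 5 mm high and 4 mm thick; its z is up. Two such pans stand side by side, centres 210 mm apart along their y, floors 85 mm above the bench when level; either may be at the left. The pans stay horizontal; the point moves up and down with the pan.
- pan_b (a joint): Height of this pan above its level position in m, from -0.012 (bottom stop) to +0.012 (top stop); the other pan moves by the same amount the opposite way. The heavier pan sinks; soft springs centre the pans, so equal loads bring both to 0 within a millimetre in about 2 s, and 200 g of difference already moves them to the stops.
- can_handle (a point): Middle of the handle bar of the white ballast can (0.35 to 0.7 kg): can 80 mm across and 68 mm high, with a fixed arched steel handle; its level bar is a round rod 10 mm thick, 54 mm of it straight along the point's y, 120 mm above the can's foot, with 47 mm free below it. z is up.
- can_foot (a point): Centre of the underside of the same can; z is the can's axis, up. Starts on the pan that has no weights.
- pad_top (a point): Centre of the upper face of the round light wooden pad, 116 mm across and 5 mm thick, fixed on the bench on the other side of the balance from the cork mat.
- record_button_top (a point): Middle of the top of the round dark grey record button, 28 mm across, on the front of the balance on the robot's side, between the pans; it is pressed straight down 6 mm, fully down at 5 N, and springs back.
- record_button (a joint): Travel of the record button in m: 0 up, 0.006 fully down.
- loupe: Bystander: black eye loupe with a silver ring, 34 mm across, 38 mm high; origin under its centre. Leave alone.
- blower: Bystander: black rubber dust blower, 47 mm across, 108 mm high; origin under its centre. Leave alone.
Things that resemble listed ones, but are neither listed nor needed, are in the scene too. What is shaped like the part that bears small_2_center but orange is not meant.

How it is judged:
On the way, in this order (a step that is already met when the one before it is completed fails the run):
1. the can stands on the pad, all weights stand on the pans, and the pans are level (((x of large_0_center in the frame of pan_a_floor between -0.1 and 0.1 m and y of large_0_center in the frame of pan_a_floor between -0.075 and 0.075 m and z of large_0_center in the frame of pan_a_floor between 0.033 and 0.043 m) or (x of large_0_center in the frame of pan_b_floor between -0.1 and 0.1 m and y of large_0_center in the frame of pan_b_floor between -0.075 and 0.075 m and z of large_0_center in the frame of pan_b_floor between 0.033 and 0.043 m)) and angle between each of large_0_center, large_1_center, large_2_center, large_3_center, large_4_center, small_0_center, small_1_center, small_2_center, small_3_center's own z axis and vertical below 0.12 rad and ((x of large_1_center in the frame of pan_a_floor between -0.1 and 0.1 m and y of large_1_center in the frame of pan_a_floor between -0.075 and 0.075 m and z of large_1_center in the frame of pan_a_floor between 0.033 and 0.043 m) or (x of large_1_center in the frame of pan_b_floor between -0.1 and 0.1 m and y of large_1_center in the frame of pan_b_floor between -0.075 and 0.075 m and z of large_1_center in the frame of pan_b_floor between 0.033 and 0.043 m)) and ((x of large_2_center in the frame of pan_a_floor between -0.1 and 0.1 m and y of large_2_center in the frame of pan_a_floor between -0.075 and 0.075 m and z of large_2_center in the frame of pan_a_floor between 0.033 and 0.043 m) or (x of large_2_center in the frame of pan_b_floor between -0.1 and 0.1 m and y of large_2_center in the frame of pan_b_floor between -0.075 and 0.075 m and z of large_2_center in the frame of pan_b_floor between 0.033 and 0.043 m)) and ((x of large_3_center in the frame of pan_a_floor between -0.1 and 0.1 m and y of large_3_center in the frame of pan_a_floor between -0.075 and 0.075 m and z of large_3_center in the frame of pan_a_floor between 0.033 and 0.043 m) or (x of large_3_center in the frame of pan_b_floor between -0.1 and 0.1 m and y of large_3_center in the frame of pan_b_floor between -0.075 and 0.075 m and z of large_3_center in the frame of pan_b_floor between 0.033 and 0.043 m)) and ((x of large_4_center in the frame of pan_a_floor between -0.1 and 0.1 m and y of large_4_center in the frame of pan_a_floor between -0.075 and 0.075 m and z of large_4_center in the frame of pan_a_floor between 0.033 and 0.043 m) or (x of large_4_center in the frame of pan_b_floor between -0.1 and 0.1 m and y of large_4_center in the frame of pan_b_floor between -0.075 and 0.075 m and z of large_4_center in the frame of pan_b_floor between 0.033 and 0.043 m)) and ((x of small_0_center in the frame of pan_a_floor between -0.1 and 0.1 m and y of small_0_center in the frame of pan_a_floor between -0.075 and 0.075 m and z of small_0_center in the frame of pan_a_floor between 0.023 and 0.033 m) or (x of small_0_center in the frame of pan_b_floor between -0.1 and 0.1 m and y of small_0_center in the frame of pan_b_floor between -0.075 and 0.075 m and z of small_0_center in the frame of pan_b_floor between 0.023 and 0.033 m)) and ((x of small_1_center in the frame of pan_a_floor between -0.1 and 0.1 m and y of small_1_center in the frame of pan_a_floor between -0.075 and 0.075 m and z of small_1_center in the frame of pan_a_floor between 0.023 and 0.033 m) or (x of small_1_center in the frame of pan_b_floor between -0.1 and 0.1 m and y of small_1_center in the frame of pan_b_floor between -0.075 and 0.075 m and z of small_1_center in the frame of pan_b_floor between 0.023 and 0.033 m)) and ((x of small_2_center in the frame of pan_a_floor between -0.1 and 0.1 m and y of small_2_center in the frame of pan_a_floor between -0.075 and 0.075 m and z of small_2_center in the frame of pan_a_floor between 0.023 and 0.033 m) or (x of small_2_center in the frame of pan_b_floor between -0.1 and 0.1 m and y of small_2_center in the frame of pan_b_floor between -0.075 and 0.075 m and z of small_2_center in the frame of pan_b_floor between 0.023 and 0.033 m)) and ((x of small_3_center in the frame of pan_a_floor between -0.1 and 0.1 m and y of small_3_center in the frame of pan_a_floor between -0.075 and 0.075 m and z of small_3_center in the frame of pan_a_floor between 0.023 and 0.033 m) or (x of small_3_center in the frame of pan_b_floor between -0.1 and 0.1 m and y of small_3_center in the frame of pan_b_floor between -0.075 and 0.075 m and z of small_3_center in the frame of pan_b_floor between 0.023 and 0.033 m)) and value of joint pan_a between -0.003 and 0.003 m and value of joint pan_b between -0.003 and 0.003 m and velocity of joint pan_a between -0.01 and 0.01 m/s and horizontal distance between can_foot and pad_top below 0.03 m and z of can_foot in the frame of pad_top between -0.004 and 0.005 m and angle between can_foot's own z axis and vertical below 0.1 rad), for 0.3 s.
2. the record button is pressed fully down (value of joint record_button above 0.0045 m), for 0.1 s.
At the end, for the whole second after the job is handed in: All weights present stand upright on the pan floors (not stacked), both pans within 3 mm of level and at rest, the can upright on the pad within 30 mm of its centre, the button up again, the robot clear (all of step 1 and contact force between the fingers and anything else below 0.3 N and value of joint record_button below 0.0015 m and linear speed of can below 0.02 m/s); the robot touches nothing.
It fails at once if the loupe or the blower is disturbed (moved over 40 mm) (distance of any of loupe, blower from where it was at the start of the episode above 0.04 m).
Of large_0, large_1, large_2, large_3, large_4 only 3 to 5 are there at a start; the rules pass over those that are not, and their reading is None.
At some moment in a run one of small_0, small_1, small_2, small_3, can may be knocked a few centimetres aside while the robot is not near it.
It also fails if it takes over 210 s, if anything falls off the work surface, if the arm or the gripper's body presses on something with over 40 N, if the wrist force passes 120 N, or if a joint passes its speed limit or range.

## Working session

There is one attempt and no reset: what is moved stays moved. The work goes in short steps, Python scripts to look and compute and a tool call to move; the robot and the scene stay as the last step left them, time stands still between calls to the robot, and variables do not carry over. Pictures are saved under pics/ and viewed, at most 14 in all, crops included, and the job is handed in when it is done.

Besides the shell and the picture viewer there is one more tool, called after "Call:" by a JSON object that holds its "fn" and its "kwargs". jog_arm: Moves the arm, as the interface text tells. Its arguments: {"type":"object","properties":{"motion":{"type":"array"},"force":{"type":"number"}},"required":["motion"]}

```bash
mkdir -p pics; ls; cat > h.py <<'E'
import numpy as np, cv2
from workcell import bot
def cal(n):
    c=bot.get_calibration(n); f=200/np.tan(np.radians(c["vfov"]/2))
    R=cv2.Rodrigues(np.array(c["rvec"],float))[0]; t=np.array(c["tvec"],float)
    return f,c["cx"],c["cy"],R,t
def cloud(n,d):
    f,cx,cy,R,t=cal(n); v,u=np.mgrid[:d.shape[0],:d.shape[1]]
    P=np.stack([(u-cx)/f*d,(v-cy)/f*d,d],-1)
    W=(P-t)@R; W[d<=0]=np.nan; return W
def shot(n,name=None):
    im,d=bot.read_camera(n)
    if name: cv2.imwrite(f"pics/{name}.png",im[...,::-1])
    return im,d,cloud(n,d)
def ray(n,u,v,z):
    f,cx,cy,R,t=cal(n); o=-R.T@t; r=R.T@np.array([(u-cx)/f,(v-cy)/f,1]); return o+r*(z-o[2])/r[2]
E
python3 - <<'E'
from h import *
for n in("top","side"):
    im,d,W=shot(n,n+"0"); f,cx,cy,R,t=cal(n); print(n,f,cx,cy,-R.T@t,R[2]); print(bot.get_calibration(n).keys(),(d<=0).mean())
print(bot.read_state())
E
```

```text
pics
top 468.50550121451647 321.5832934183451 198.93874131386056 [ 0.33971002 -0.10925539  1.50932183] [ 1.67109087e-01 -8.97491860e-04 -9.85938004e-01]
dict_keys(['vfov', 'cx', 'cy', 'rvec', 'tvec']) 0.00401953125
side 442.74266339863624 312.2410051703559 196.79236585074784 [-0.19772359 -1.22416941  0.83711965] [ 0.51603905  0.72862776 -0.45033909]
dict_keys(['vfov', 'cx', 'cy', 'rvec', 'tvec']) 0.04673828125
{'time': 0.1, 'q': array([ 1.14010021e+00,  2.64670479e-01,  1.60528016e+00,  3.87813111e-05,
        1.27371479e+00, -3.68878185e-02]), 'joint_vel': array([ 0.00074338, -0.00149747, -0.00345914, -0.00130147,  0.00062754,
        0.00241699]), 'joint_torque': array([ 1.16105621e-03, -5.16710329e+01, -3.68589985e+01, -1.52385537e-04,
        6.33029224e-03,  8.14464101e-06]), 'tool_pos': array([0.25869874, 0.62271595, 0.23006841]), 'tcp_rot': array([-0.61451934, -3.08037611,  0.00315333]), 'wrist_force': array([0.04936495, 0.02856822, 0.1824225 ]), 'torque': array([-0.03798783,  0.0682006 , -0.01532468]), 'grip_force': 0.0, 'width': 1.0029479134133568}
```

View pics/top0.png

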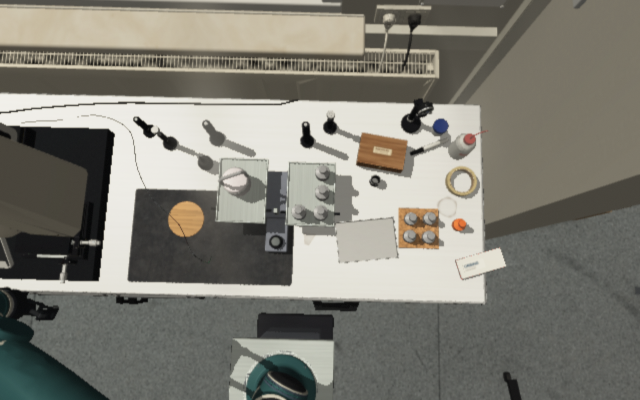

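View pics/side0.png

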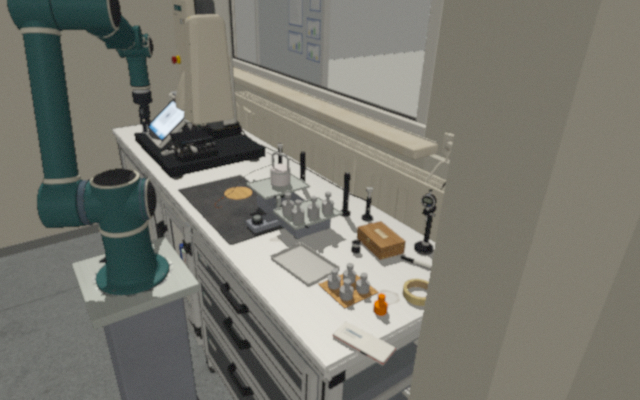

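```bash
python3 - <<'E'
from h import *
im,d,W=shot("top")
c=np.hstack([cv2.resize(im[140:260,200:350],None,fx=3,fy=3,interpolation=cv2.INTER_CUBIC),cv2.resize(im[190:260,380:485],None,fx=3,fy=3,interpolation=cv2.INTER_CUBIC).copy() if 0 else cv2.copyMakeBorder(cv2.resize(im[195:255,385:480],None,fx=3,fy=3,interpolation=cv2.INTER_CUBIC),0,180,0,0,cv2.BORDER_CONSTANT)])
cv2.imwrite("pics/crop1.png",c[...,::-1])
Z=W[...,2]
for name,(r0,r1,c0,c1),lo,hi in [("knobs",(150,230,285,345),.125,.2),("smalls",(195,255,390,480),.045,.075),("can",(150,225,215,270),.13,.3),("canhi",(150,225,215,270),.18,.3)]:
    m=np.zeros(Z.shape,np.uint8); m[r0:r1,c0:c1]=((Z>lo)&(Z<hi))[r0:r1,c0:c1]
    n,l,s,ce=cv2.connectedComponentsWithStats(m,connectivity=4)
    for i in range(1,n):
        if s[i,4]>8: 
            w=W[l==i]; print(name,s[i],ce[i].round(1),np.nanmedian(w,0).round(4),np.nanmin(w,0).round(3),np.nanmax(w,0).round(3))
for nm,(u,v) in dict(panL=(245,210),panR=(300,180),panR2=(295,195),pad=(186,219),btn=(276,241),mat=(418,226),beam=(276,200)).items(): print(nm,W[v,u].round(4))
E
```

```text
knobs [319 165   7   8  45] [322.1 168.9] [ 0.6609 -0.1095  0.1483] [ 0.651 -0.119  0.139] [ 0.675 -0.1    0.153]
knobs [319 186   7   8  46] [321.9 189.2] [ 0.5999 -0.1109  0.1483] [ 0.59  -0.12   0.136] [ 0.61  -0.102  0.153]
knobs [294 206   8   8  44] [297.8 209.2] [ 0.5385 -0.0418  0.1474] [ 0.528 -0.051  0.136] [ 0.548 -0.03   0.156]
knobs [317 207   8   7  44] [320.1 209.9] [ 0.5375 -0.1067  0.1481] [ 0.528 -0.118  0.136] [ 0.547 -0.098  0.154]
smalls [428 213   8   7  45] [431.4 216.2] [ 0.5405 -0.4554  0.0586] [ 0.531 -0.467  0.045] [ 0.55  -0.446  0.067]
smalls [409 214   8   7  43] [412.2 216.8] [ 0.5357 -0.3946  0.0577] [ 0.526 -0.406  0.047] [ 0.546 -0.385  0.068]
smalls [458 220   8   7  44] [461.6 222.8] [ 0.5213 -0.55    0.0561] [ 0.512 -0.564  0.046] [ 0.531 -0.54   0.064]
smalls [408 231   7   8  43] [411.1 234.3] [ 0.4821 -0.3908  0.0589] [ 0.471 -0.401  0.049] [ 0.492 -0.381  0.068]
smalls [427 232   8   7  45] [430.5 235.2] [ 0.4807 -0.4512  0.0587] [ 0.471 -0.463  0.045] [ 0.49  -0.441  0.068]
can [218 166  32  29 643] [234.7 180. ] [0.615  0.1437 0.1633] [0.581 0.108 0.131] [0.663 0.185 0.227]
canhi [218 170  29  14 119] [231.  175.3] [0.6198 0.1469 0.2179] [0.602 0.108 0.18 ] [0.638 0.185 0.227]
panL [0.5393 0.1219 0.0949]
panR [ 0.6422 -0.0414  0.0697]
panR2 [ 0.5928 -0.0277  0.0767]
pad [0.5175 0.3249 0.0065]
btn [0.4511 0.0283 0.0457]
mat [ 0.5145 -0.4247  0.0017]
beam [0.581  0.0338 0.0437]
```

View pics/crop1.png

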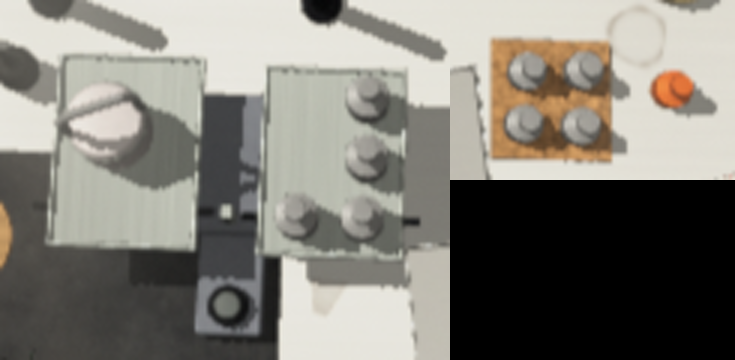

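```bash
cat >> h.py <<'E'
from scipy.spatial.transform import Rotation as Ro
def go(x,y,z,yaw):
    """needed tool-frame shift to TCP target with tool-y at world yaw (deg)"""
    s=bot.read_state(); R=Ro.from_rotvec(s["tcp_rot"]).as_matrix(); p=s["tool_pos"]
    cy=np.degrees(np.arctan2(R[1,1],R[0,1]))
    print("t",round(s["time"],2),"pos",p.round(4),"yaw",round(cy,2),"w",round(s["width"],3),"F",s["wrist_force"].round(1),"q",s["q"].round(2))
    print("shift now-axes",(R.T@(np.array([x,y,z])-p)*1000).round(1),"twist",round((cy-yaw+90)%180-90,1))
E
python3 - <<'E'
from h import *
im,d,W=shot("top"); Z=W[...,2]
m=np.zeros(Z.shape,bool); m[150:200,210:260]=(Z>.205)[150:200,210:260]
P=W[m][:,:2]; c=P.mean(0); u,s,v=np.linalg.svd(P-c); pr=(P-c)@v[0]; print("bar",c,v[0],np.degrees(np.arctan2(v[0,1],v[0,0])),c+v[0]*(pr.min()+pr.max())/2,pr.min(),pr.max())
m=np.zeros(Z.shape,bool); m[150:205,210:260]=((Z>.155)&(Z<.175))[150:205,210:260]
P=W[m]; print("cantop",np.nanmin(P,0),np.nanmax(P,0))
for pts,z in [([(221,159.5),(268,160),(265.5,222.5),(217,221)],.102),([(289,163),(335,163),(335,223),(287,225)],.078)]:
    q=np.array([ray("top",a,b,z) for a,b in pts]); print(q.round(3)[:,:2].tolist(),q.mean(0).round(4))
hsv=cv2.cvtColor(im,cv2.COLOR_RGB2HSV)
m=np.zeros(Z.shape,bool); m[195:245,160:210]=(hsv[195:245,160:210,1]>80)&(hsv[195:245,160:210,2]>90)
print("pad",m.sum(),np.nanmin(W[m],0),np.nanmax(W[m],0), (np.nanmin(W[m],0)+np.nanmax(W[m],0))/2)
m=np.zeros(Z.shape,bool); m[230:252,262:290]=1; m&=(Z>.043); print("btn",np.nanmedian(W[m],0),np.nanmin(W[m],0),np.nanmax(W[m],0))
go(.620,.147,.30,17)
E
```

```text
bar [0.62088576 0.14558173] [-0.36299381  0.93179155] 111.28417053954615 [0.62029242 0.14710482] -0.039029409099195826 0.04229856311424571
cantop [0.57950008 0.1074689  0.15513332] [0.66077023 0.1848081  0.17369547]
[[0.694, 0.203], [0.696, 0.058], [0.502, 0.057], [0.503, 0.203]] [0.5985 0.1303 0.102 ]
[[0.694, -0.005], [0.698, -0.15], [0.508, -0.154], [0.498, -0.006]] [ 0.5997 -0.0789  0.078 ]
pad 1045 [ 0.46253197  0.26977096 -0.00698569] [0.57756691 0.38585279 0.01601244] [0.52004944 0.32781188 0.00451337]
btn [0.45139884 0.03069823 0.04764498] [0.43509403 0.01606631 0.04300274] [0.46977854 0.04464896 0.05477738]
t 0.2 pos [0.2588 0.6229 0.2304] yaw 67.44 w 0.996 F [ 0.1  0.7 -0. ] q [ 1.14  0.26  1.6   0.    1.27 -0.04]
shift now-axes [-516.2 -301.   -69.2] twist 50.4
```

Call:
{"fn": "jog_arm", "kwargs": {"motion": [[0.0, 0, 0, -35, 0], [0, 0, 0, -35, 0], [0, -32, -19, 0, 0], [0, -32, -19, 0, 0], [0, -32, -19, 0, 0], [0, -32, -19, 0, 0], [0, -32, -19, 0, 0], [0, -32, -19, 0, 0], [0, -32, -19, 0, 0], [0, -32, -19, 0, 0]], "force": 40}}

```text
time: 1.03
tool_pos: [0.4377, 0.3831, 0.3012]
tcp_rot: [-0.614, -3.081, 0.0]
wrist_force: [0.6, -0.0, -0.4]
width: 0.499
grip_force: 0.0
```

Call:
{"fn": "jog_arm", "kwargs": {"motion": [[0.0, -32, -19, 0, 0], [0, -32, -19, 0, 0], [0, -32, -19, 0, 0], [0, -32, -19, 0, 0], [0, -32, -19, 0, 0], [0, 0, 0, 0, 7], [0, 0, 0, 0, 7], [0, 0, 0, 0, 7], [0, 0, 0, 0, 7], [0, 0, 0, 0, 7]]}}

```text
time: 1.87
tool_pos: [0.5484, 0.2352, 0.3009]
tcp_rot: [-1.522, -2.748, 0.001]
wrist_force: [0.2, 0.6, -0.3]
width: 0.498
grip_force: 0.0
```

```bash
python3 -c "
from h import *
go(.620,.147,.30,21)"
```

```text
t 1.87 pos [0.5484 0.2352 0.3009] yaw 32.05 w 0.498 F [ 0.2  0.6 -0.3] q [ 0.36  0.08  1.69  0.    1.37 -0.2 ]
shift now-axes [-112.8   13.9    0.9] twist 11.1
```

Call:
{"fn": "jog_arm", "kwargs": {"motion": [[0.0, -29, 3.5, 0, 0], [0, -29, 3.5, 0, 0], [0, -29, 3.5, 0, 0], [0, -25.8, 3.4, 0, 0], [0, 0, 0, 0, 5.5], [0, 0, 0, 0, 5.6], [0, 0, 0, 10, 0], [0, 0, 0, 0, 0]]}}

```text
time: 2.53
tool_pos: [0.6197, 0.1476, 0.2888]
tcp_rot: [-1.767, -2.595, 0.004]
wrist_force: [-0.1, 0.7, -1.0]
width: 0.498
grip_force: 0.0
```

```bash
python3 -c "
from h import *
shot('top','top1')
im,d,W=shot('side','side1')
cv2.imwrite('pics/s1c.png',cv2.resize(im[100:300,180:420],None,fx=3,fy=3)[...,::-1])
go(.620,.147,.20,21)"
```

```text
t 2.63 pos [0.6198 0.148  0.2899] yaw 21.49 w 0.503 F [-1.1 -0.4 -0.5] q [ 0.2   0.16  1.62  0.    1.36 -0.18]
shift now-axes [-1.   0.1 89.9] twist 0.5
```

View pics/s1c.png

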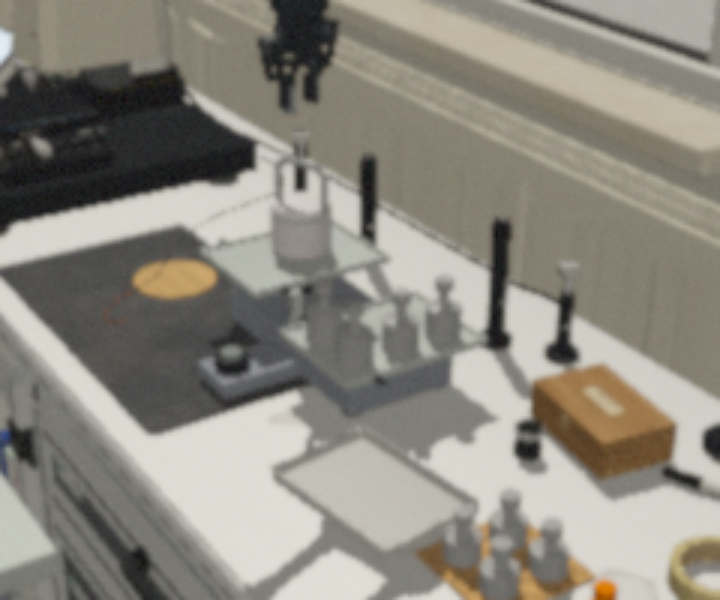

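The gripper hangs right above the can's handle bar (crop px ~300,165); both pans, the four large weights and the four small ones are standing. Going down and gripping.

Call:
{"fn": "jog_arm", "kwargs": {"motion": [[0, -1, 0, 25, 0], [0, 0, 0, 25, 0], [0, 0, 0, 20, 0], [0, 0, 0, 17, 0], [0, 0, 0, 0, 0], [-1, 0, 0, 0, 0], [-1, 0, 0, 0, 0], [-1, 0, 0, 0, 0], [-1, 0, 0, 0, 0], [-1, 0, 0, 0, 0]], "force": 60}}

```text
time: 3.47
tool_pos: [0.6217, 0.1471, 0.2064]
tcp_rot: [1.771, 2.593, 0.003]
wrist_force: [-2.8, -1.2, 5.2]
width: 0.091
grip_force: 58.8
```

Call:
{"fn": "jog_arm", "kwargs": {"motion": [[-1, 0, 0, 0, 0], [-1, 0, 0, 0, 0], [-1, 0, 0, -10, 0], [-1, 0, 0, -20, 0], [-1, 0, 0, -20, 0], [-1, 0, 0, -20, 0], [-1, 0, 0, -10, 0], [-1, 0, 0, 0, 0]]}}

```text
time: 4.13
tool_pos: [0.6225, 0.1472, 0.2873]
tcp_rot: [1.77, 2.591, 0.006]
wrist_force: [0.8, 0.5, -4.4]
width: 0.086
grip_force: 59.0
```

```bash
python3 -c "
from h import *
im,d,W=shot('side')
cv2.imwrite('pics/s2c.png',cv2.resize(im[80:260,180:380],None,fx=3,fy=3)[...,::-1])
go(.520,.328,.28,21)"
```

```text
t 4.18 pos [0.6217 0.1471 0.2853] yaw 21.34 w 0.085 F [ 0.3  0.8 -5.8] q [ 0.19  0.17  1.62  0.    1.35 -0.18]
shift now-axes [205.5 -28.9   5.1] twist 0.3
```

View pics/s2c.png

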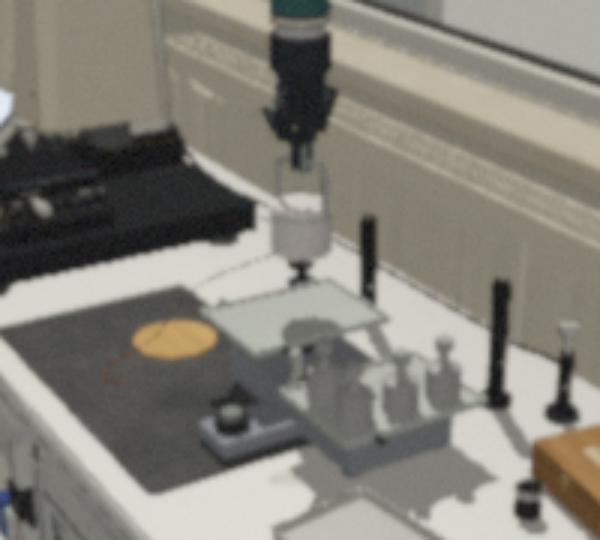

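Call:
{"fn": "jog_arm", "kwargs": {"motion": [[-1, 8, -1.2, 0, 0], [-1, 16, -2.3, 0, 0], [-1, 25, -3.5, 0, 0], [-1, 32, -4.5, 0, 0], [-1, 36, -5, 0, 0], [-1, 32, -4.5, 0, 0], [-1, 26, -3.5, 0, 0], [-1, 18, -2.5, 0, 0], [-1, 10, -1.4, 0, 0], [-1, 2.5, -0.5, 0, 0]]}}

```text
time: 5.02
tool_pos: [0.5168, 0.3299, 0.2827]
tcp_rot: [-1.767, -2.595, 0.003]
wrist_force: [-0.2, -1.0, -4.4]
width: 0.091
grip_force: 58.9
```

Call:
{"fn": "jog_arm", "kwargs": {"motion": [[-1, 0, 0, 10, 0], [-1, 0, 0, 22, 0], [-1, 0, 0, 28, 0], [-1, 0, 0, 28, 0], [-1, 0, 0, 28, 0], [-1, 0, 0, 24, 0], [-1, 0, 0, 12, 0], [-1, 0, 0, 6, 0], [-1, 0, 0, 0, 0], [-1, 0, 0, 0, 0]]}}

```text
time: 5.85
tool_pos: [0.5203, 0.3277, 0.1271]
tcp_rot: [1.772, 2.593, 0.002]
wrist_force: [0.2, -0.7, -5.3]
width: 0.087
grip_force: 58.9
```

```bash
python3 -c "
from h import *
go(.520,.328,.112,21)"
```

```text
t 5.85 pos [0.5203 0.3277 0.1271] yaw 21.3 w 0.087 F [ 0.2 -0.7 -5.3] q [ 0.52  0.23  1.84 -0.    1.06  0.15]
shift now-axes [ 0.3 -0.2 15.1] twist 0.3
```

Call:
{"fn": "jog_arm", "kwargs": {"motion": [[-1, 0, 0, 6, 0], [-1, 0, 0, 3, 0], [-1, 0, 0, 2, 0], [-1, 0, 0, 1.5, 0], [-1, 0, 0, 1, 0], [-1, 0, 0, 0, 0]]}}

```text
time: 6.35
tool_pos: [0.5212, 0.3282, 0.1156]
tcp_rot: [1.77, 2.592, 0.005]
wrist_force: [-1.0, -2.5, 4.5]
width: 0.083
grip_force: 60.0
```

Call:
{"fn": "jog_arm", "kwargs": {"motion": [[-0.3, 0, 0, 0, 0], [-0.2, 0, 0, 0, 0], [-0.2, 0, 0, 0, 0], [-0.2, 0, 0, 0, 0], [-0.2, 0, 0, -15, 0], [-0.2, 0, 0, -30, 0], [-0.2, 0, 0, -40, 0], [-0.2, 0, 0, -40, 0], [-0.2, 0, 0, -40, 0], [-0.2, 0, 0, 0, 7.1]]}}

```text
time: 7.18
tool_pos: [0.5234, 0.3304, 0.2889]
tcp_rot: [1.926, 2.474, 0.024]
wrist_force: [1.5, 0.8, 1.8]
width: 0.399
grip_force: 0.0
```

```bash
cat >> h.py <<'E'
def tops(W,box,lo,hi,tag):
    Z=W[...,2]; r0,r1,c0,c1=box; m=np.zeros(Z.shape,np.uint8); m[r0:r1,c0:c1]=((Z>lo)&(Z<hi))[r0:r1,c0:c1]
    n,l,s,ce=cv2.connectedComponentsWithStats(m,connectivity=4)
    for i in range(1,n):
        if s[i,4]>12: print(tag,ce[i].round(0),np.nanmedian(W[l==i],0).round(4),s[i,4])
E
python3 -c "
from h import *
im,d,W=shot('top')
tops(W,(195,255,390,480),.045,.075,'small')
tops(W,(150,230,285,345),.1,.25,'large')
tops(W,(180,250,150,215),.05,.14,'can')
print(W[200,245])
go(.4821,-.3908,.20,0)"
```

```text
small [431. 216.] [ 0.5403 -0.4552  0.0582] 45
small [412. 217.] [ 0.5358 -0.3945  0.0586] 43
small [462. 223.] [ 0.5216 -0.5503  0.0543] 42
small [411. 234.] [ 0.4818 -0.3908  0.0586] 43
small [431. 235.] [ 0.4806 -0.4517  0.0593] 45
large [322. 171.] [ 0.6577 -0.1099  0.1156] 161
large [322. 191.] [ 0.5968 -0.1109  0.1152] 166
large [298. 211.] [ 0.5359 -0.0421  0.1151] 165
large [320. 212.] [ 0.5348 -0.1072  0.1144] 168
can [180. 216.] [0.5167 0.3231 0.0721] 574
[0.56947548 0.12287148 0.09880523]
t 7.23 pos [0.5222 0.3298 0.285 ] yaw 13.63 w 0.399 F [ 0.1  0.1 -0.4] q [0.52 0.12 1.68 0.   1.33 0.28]
shift now-axes [-691.1 -209.8   80.1] twist 13.6
```

Call:
{"fn": "jog_arm", "kwargs": {"motion": [[-0.2, 0, 0, 0, 6.8], [-0.2, 0, 0, 0, 6.8], [-0.2, -40, -2, 2, 0], [-0.2, -40, -2, 2, 0], [-0.2, -40, -2, 2, 0], [-0.2, -40, -2, 2, 0], [-0.2, -40, -2, 2, 0], [-0.2, -40, -2, 2, 0], [-0.2, -40, -2, 2, 0], [-0.2, -40, -2, 2, 0]]}}

```text
time: 8.07
tool_pos: [0.5056, 0.0061, 0.2604]
tcp_rot: [-2.205, -2.236, 0.002]
wrist_force: [0.3, 0.5, 0.6]
width: 0.403
grip_force: 0.0
```

Call:
{"fn": "jog_arm", "kwargs": {"motion": [[-0.2, -40, -2, 2, 0], [-0.2, -40, -2, 2, 0], [-0.2, -40, -2, 2, 0], [-0.2, -40, -2, 2, 0], [-0.2, -40, -2, 2, 0], [-0.2, -40, -2, 2, 0], [-0.2, -40, -2, 2, 0], [-0.2, -40, -2, 2, 0], [-0.2, -40, -2, 2, 0], [-0.2, -40, -2, 2, 0]]}}

```text
time: 8.9
tool_pos: [0.4903, -0.3939, 0.24]
tcp_rot: [-2.205, -2.234, -0.0]
wrist_force: [0.6, 0.0, 0.4]
width: 0.401
grip_force: 0.0
```

```bash
python3 -c "
from h import *
go(.4818,-.3908,.037,0)"
```

```text
t 8.9 pos [ 0.4903 -0.3939  0.24  ] yaw 0.76 w 0.401 F [0.6 0.  0.4] q [-0.72  0.17  1.7   0.    1.27 -0.73]
shift now-axes [  2.8  -8.1 203. ] twist 0.8
```

Call:
{"fn": "jog_arm", "kwargs": {"motion": [[-0.2, 2, -8, 20, 0.8], [-0.2, 1, 0, 38, 0], [-0.2, 0, 0, 38, 0], [-0.2, 0, 0, 38, 0], [-0.2, 0, 0, 30, 0], [-0.2, 0, 0, 14, 0], [-0.2, 0, 0, 0, 0]]}}

```text
time: 9.48
tool_pos: [0.4798, -0.3865, 0.0581]
tcp_rot: [-2.216, -2.212, 0.001]
wrist_force: [-0.7, 0.1, -0.5]
width: 0.399
grip_force: 0.0
```

```bash
python3 -c "
from h import *
im,d,W=shot('side')
cv2.imwrite('pics/s3c.png',cv2.resize(im[230:330,300:420],None,fx=4,fy=4)[...,::-1])
go(.4818,-.3908,.037,0)"
```

```text
t 9.53 pos [ 0.4817 -0.3881  0.0612] yaw -0.1 w 0.401 F [ 1.2 -0.9  1. ] q [-0.72  0.32  1.87  0.    0.96 -0.72]
shift now-axes [-2.8  0.2 24.2] twist -0.1
```

View pics/s3c.png

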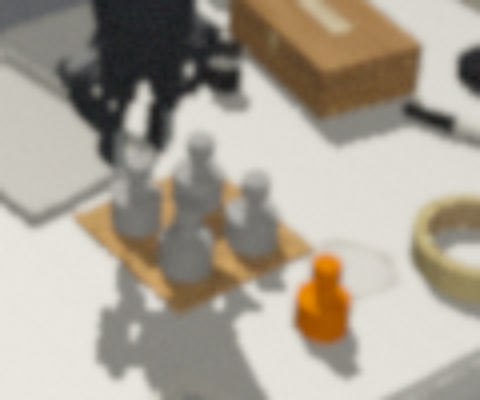

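Call:
{"fn": "jog_arm", "kwargs": {"motion": [[-0.2, -2.5, 0, 14, 0], [-0.2, 0, 0, 9, 0], [-0.2, 0, 0, 0, 0], [-1, 0, 0, 0, 0], [-1, 0, 0, 0, 0], [-1, 0, 0, 0, 0], [-1, 0, 0, -4, 0], [-1, 0, 0, -12, 0], [-1, 0, 0, -25, 0], [-1, 0, 0, -35, 0]], "force": 60}}

```text
time: 10.37
tool_pos: [0.4811, -0.3902, 0.115]
tcp_rot: [-2.22, -2.214, 0.001]
wrist_force: [-0.3, 0.2, -1.7]
width: 0.227
grip_force: 58.8
```

```bash
python3 -c "
from h import *
go(.66,.167,.25,0)"
```

```text
t 10.37 pos [ 0.4811 -0.3902  0.115 ] yaw -0.16 w 0.227 F [-0.3  0.2 -1.7] q [-0.72  0.26  1.83 -0.    1.05 -0.72]
shift now-axes [ 558.3  176.7 -133.4] twist -0.2
```

Call:
{"fn": "jog_arm", "kwargs": {"motion": [[-1, 0, 0, -38, 0], [-1, 12, 2, -38, 0], [-1, 20, 6, -34, 0], [-1, 34, 10, -20, 0], [-1, 38, 12, -4, 0], [-1, 38, 12, 0, 0], [-1, 38, 12, 0, 0], [-1, 38, 12, 0, 0], [-1, 38, 12, 0, 0], [-1, 38, 12, 0, 0]]}}

```text
time: 11.2
tool_pos: [0.5743, -0.0965, 0.2525]
tcp_rot: [2.224, 2.217, 0.002]
wrist_force: [0.7, 0.2, -2.3]
width: 0.227
grip_force: 58.9
```

Call:
{"fn": "jog_arm", "kwargs": {"motion": [[-1, 38, 12, 0, 0], [-1, 38, 12, 0, 0], [-1, 38, 12, 0, 0], [-1, 38, 12, 0, 0], [-1, 38, 12, 0, 0], [-1, 34, 12, 0, 0], [-1, 26, 8, 0, 0], [-1, 14, 4, 0, 0], [-1, 0, 0, 0, 0]]}}

```text
time: 11.95
tool_pos: [0.6592, 0.1688, 0.2516]
tcp_rot: [-2.221, -2.222, -0.003]
wrist_force: [-0.5, -0.7, -3.2]
width: 0.229
grip_force: 58.9
```

```bash
python3 -c "
from h import *
go(.66,.167,.136,0)
im,d,W=shot('top')
print(W[200,245])"
```

```text
t 11.95 pos [0.6592 0.1688 0.2516] yaw 0.04 w 0.229 F [-0.5 -0.7 -3.2] q [0.21 0.26 1.57 0.   1.31 0.21]
shift now-axes [ -1.9   0.7 115.6] twist 0.0
[0.56974336 0.12314212 0.09716068]
```

Call:
{"fn": "jog_arm", "kwargs": {"motion": [[-1, 0, 0, 20, 0], [-1, 0, 0, 32, 0], [-1, 0, 0, 32, 0], [-1, 0, 0, 20, 0], [-1, 0, 0, 8, 0], [-1, 0, 0, 3, 0], [-1, 0, 0, 2, 0], [-1, 0, 0, 1.5, 0], [-1, 0, 0, 1, 0], [-1, 0, 0, 0, 0]]}}

```text
time: 12.83
tool_pos: [0.6603, 0.1653, 0.1343]
tcp_rot: [2.223, 2.217, 0.005]
wrist_force: [-2.4, -1.1, 3.9]
width: 0.231
grip_force: 59.6
```

Call:
{"fn": "jog_arm", "kwargs": {"motion": [[-0.3, 0, 0, 0, 0], [-0.25, 0, 0, 0, 0], [-0.25, 0, 0, 0, 0], [-0.25, 0, 0, -10, 0], [-0.25, 0, 0, -25, 0], [-0.25, 0, 0, -30, 0], [-0.25, 0, 0, -30, 0], [-0.25, -20, -4, -15, 0], [-0.25, -38, -12, 0, 0], [-0.25, -38, -12, 0, 0]]}}

```text
time: 13.67
tool_pos: [0.632, 0.0698, 0.2446]
tcp_rot: [2.219, 2.219, 0.006]
wrist_force: [0.6, -0.5, 0.3]
width: 0.377
grip_force: 0.0
```

Call:
{"fn": "jog_arm", "kwargs": {"motion": [[-0.25, -39, -12, 0, 0], [-0.25, -39, -12, 0, 0], [-0.25, -39, -12, 0, 0], [-0.25, -39, -12, 0, 0], [-0.25, -39, -12, 0, 0], [-0.25, -39, -12, 0, 0], [-0.25, -39, -12, 0, 0], [-0.25, -39, -12, 0, 0], [-0.25, -39, -12, 0, 0], [-0.25, -39, -12, 0, 0]]}}

```text
time: 14.5
tool_pos: [0.5088, -0.322, 0.2424]
tcp_rot: [2.224, 2.217, 0.001]
wrist_force: [0.1, -0.6, 0.1]
width: 0.378
grip_force: 0.0
```

```bash
cat >> h.py <<'E'
def look(save=None):
    im,d,W=shot('top',save)
    tops(W,(190,260,385,480),.047,.075,'small')
    tops(W,(150,230,285,345),.132,.17,'large')
    tops(W,(150,230,212,272),.13,.19,'left')
    tops(W,(180,250,150,215),.055,.14,'can')
E
python3 -c "
from h import *
look()
go(.4806,-.4517,.037,0)"
```

```text
small [462. 223.] [ 0.5215 -0.5508  0.0543] 42
large [322. 169.] [ 0.6612 -0.1095  0.1482] 45
large [322. 189.] [ 0.6    -0.1109  0.1472] 46
large [298. 209.] [ 0.5384 -0.0419  0.1475] 46
large [320. 210.] [ 0.5377 -0.1067  0.147 ] 45
left [230. 167.] [0.6585 0.1634 0.152 ] 48
can [180. 216.] [0.5165 0.3234 0.0724] 571
t 14.55 pos [ 0.5064 -0.3293  0.2423] yaw -0.37 w 0.372 F [-1.  -4.5  0.2] q [-0.61  0.12  1.75 -0.01  1.26 -0.61]
shift now-axes [-121.1  -24.8  206.2] twist -0.4
```

Call:
{"fn": "jog_arm", "kwargs": {"motion": [[-0.2, -36, -8, 8, 0], [-0.2, -36, -8, 8, 0], [-0.2, -30, -6, 20, 0], [-0.2, -14, -2.5, 34, 0], [-0.2, -4, 0, 38, 0], [-0.2, 0, 0, 34, 0], [-0.2, 0, 0, 24, 0], [-0.2, 0, 0, 10, 0], [-0.2, 0, 0, 0, 0]]}}

```text
time: 15.3
tool_pos: [0.483, -0.4382, 0.0621]
tcp_rot: [-2.22, -2.214, 0.0]
wrist_force: [-0.1, 0.3, 0.5]
width: 0.397
grip_force: 0.0
```

```bash
python3 -c "
from h import *
im,d,W=shot('side')
cv2.imwrite('pics/s4c.png',cv2.resize(im[230:330,300:420],None,fx=4,fy=4)[...,::-1])
go(.4806,-.4517,.037,0)"
```

```text
t 15.35 pos [ 0.4844 -0.4395  0.0647] yaw -0.15 w 0.401 F [ 0.3 -0.8 -0.3] q [-0.77  0.37  1.79 -0.    0.98 -0.77]
shift now-axes [-12.3  -3.7  27.7] twist -0.1
```

View pics/s4c.png

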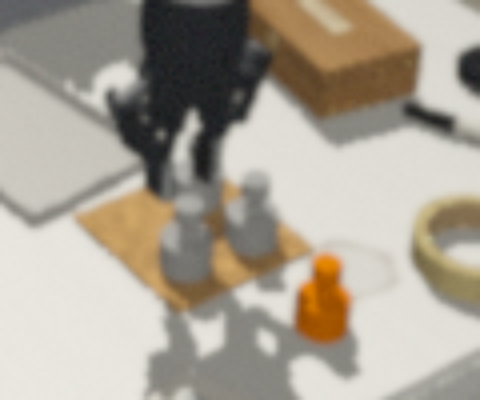

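Call:
{"fn": "jog_arm", "kwargs": {"motion": [[-0.2, -12, -3.5, 0, 0], [-0.2, 0, 0, 14, 0], [-0.2, 0, 0, 13, 0], [-0.2, 0, 0, 0, 0], [-1, 0, 0, 0, 0], [-1, 0, 0, 0, 0], [-1, 0, 0, 0, 0], [-1, 0, 0, -4, 0], [-1, 0, 0, -12, 0], [-1, 0, 0, -25, 0]]}}

```text
time: 16.18
tool_pos: [0.479, -0.4499, 0.0768]
tcp_rot: [-2.219, -2.214, -0.0]
wrist_force: [0.8, -0.7, -2.3]
width: 0.233
grip_force: 58.7
```

```bash
python3 -c "
from h import *
go(.66,.097,.25,0)"
```

```text
t 16.18 pos [ 0.479  -0.4499  0.0768] yaw -0.15 w 0.233 F [ 0.8 -0.7 -2.3] q [-0.79  0.36  1.77 -0.    1.01 -0.79]
shift now-axes [ 548.2  178.6 -171.4] twist -0.2
```

Call:
{"fn": "jog_arm", "kwargs": {"motion": [[-1, 0, 0, -38, 0], [-1, 0, 0, -40, 0], [-1, 10, 2, -38, 0], [-1, 24, 6, -30, 0], [-1, 34, 11, -18, 0], [-1, 38, 13, -6, 0], [-1, 38, 13, 0, 0], [-1, 38, 13, 0, 0], [-1, 38, 13, 0, 0], [-1, 38, 13, 0, 0]]}}

```text
time: 17.02
tool_pos: [0.5662, -0.1925, 0.2512]
tcp_rot: [2.223, 2.217, 0.002]
wrist_force: [-0.1, 0.1, -2.4]
width: 0.23
grip_force: 58.8
```

Call:
{"fn": "jog_arm", "kwargs": {"motion": [[-1, 38, 12, 0, 0], [-1, 38, 12, 0, 0], [-1, 38, 12, 0, 0], [-1, 38, 12, 0, 0], [-1, 38, 12, 0, 0], [-1, 38, 12, 0, 0], [-1, 33, 11, 0, 0], [-1, 18, 6, 0, 0], [-1, 7, 2.5, 0, 0], [-1, 0, 0, 0, 0]]}}

```text
time: 17.85
tool_pos: [0.6585, 0.0934, 0.2503]
tcp_rot: [2.221, 2.221, 0.002]
wrist_force: [-0.2, 0.0, -2.3]
width: 0.231
grip_force: 58.9
```

```bash
python3 -c "
from h import *
look()
go(.66,.097,.135,0)"
```

```text
small [431. 216.] [ 0.5403 -0.4552  0.0599] 44
small [412. 217.] [ 0.5362 -0.3947  0.0585] 41
small [462. 223.] [ 0.5217 -0.5501  0.0541] 42
large [322. 169.] [ 0.6609 -0.1095  0.1482] 45
large [322. 189.] [ 0.6002 -0.1109  0.1479] 46
large [298. 209.] [ 0.538  -0.0418  0.148 ] 45
large [320. 210.] [ 0.5374 -0.1068  0.1479] 45
left [230. 167.] [0.658  0.164  0.1513] 47
can [179. 216.] [0.5157 0.3244 0.0724] 555
t 17.9 pos [0.6581 0.0917 0.25  ] yaw -0.07 w 0.23 F [ 0.2 -0.3 -2.1] q [ 0.1   0.23  1.61 -0.    1.3   0.1 ]
shift now-axes [  5.3   1.8 115. ] twist -0.1
```

Call:
{"fn": "jog_arm", "kwargs": {"motion": [[-1, 4, 1, 20, 0], [-1, 1, 0, 32, 0], [-1, 0, 0, 32, 0], [-1, 0, 0, 20, 0], [-1, 0, 0, 8, 0], [-1, 0, 0, 2, 0], [-1, 0, 0, 1.5, 0], [-1, 0, 0, 1, 0], [-1, 0, 0, 0.5, 0], [-1, 0, 0, 0, 0]]}}

```text
time: 18.73
tool_pos: [0.6604, 0.0963, 0.1343]
tcp_rot: [2.223, 2.217, 0.004]
wrist_force: [-0.1, 0.9, -1.4]
width: 0.234
grip_force: 58.9
```

Call:
{"fn": "jog_arm", "kwargs": {"motion": [[-1, 0, 0, 1, 0], [-1, 0, 0, 1, 0], [-1, 0, 0, 0.5, 0], [-1, 0, 0, 0, 0]]}}

```text
time: 19.07
tool_pos: [0.6594, 0.0966, 0.1303]
tcp_rot: [2.224, 2.218, 0.001]
wrist_force: [-0.2, 0.8, -0.5]
width: 0.235
grip_force: 59.1
```

Call:
{"fn": "jog_arm", "kwargs": {"motion": [[-1, 0, 0, 1, 0], [-0.25, 0, 0, 0, 0], [-0.25, 0, 0, 0, 0], [-0.25, 0, 0, 0, 0], [-0.25, 0, 0, -10, 0], [-0.25, 0, 0, -25, 0], [-0.25, 0, 0, -30, 0], [-0.25, 0, 0, -30, 0], [-0.25, -22, -5, -15, 0], [-0.25, -38, -9, 0, 0]]}}

```text
time: 19.9
tool_pos: [0.6488, 0.0391, 0.2458]
tcp_rot: [2.215, 2.218, 0.014]
wrist_force: [1.2, -1.1, 1.3]
width: 0.378
grip_force: 0.0
```

Call:
{"fn": "jog_arm", "kwargs": {"motion": [[-0.25, -39, -10, 0, 0], [-0.25, -39, -10, 0, 0], [-0.25, -39, -10, 0, 0], [-0.25, -39, -10, 0, 0], [-0.25, -39, -10, 0, 0], [-0.25, -39, -10, 0, 0], [-0.25, -39, -10, 0, 0], [-0.25, -39, -10, 0, 0], [-0.25, -39, -10, 0, 0], [-0.25, -39, -10, 0, 0]]}}

```text
time: 20.73
tool_pos: [0.5432, -0.3552, 0.2398]
tcp_rot: [2.224, 2.217, 0.0]
wrist_force: [0.8, 0.4, 0.3]
width: 0.373
grip_force: 0.0
```

```bash
python3 -c "
from h import *
look()
go(.536,-.3947,.037,0)"
```

```text
small [431. 216.] [ 0.54   -0.4549  0.0594] 44
small [462. 223.] [ 0.5219 -0.5512  0.0549] 42
large [322. 169.] [ 0.661  -0.1095  0.1478] 45
large [322. 189.] [ 0.5994 -0.1109  0.1484] 46
large [298. 209.] [ 0.5382 -0.0419  0.148 ] 46
large [320. 210.] [ 0.5375 -0.1067  0.1483] 45
left [230. 167.] [0.6587 0.1639 0.1513] 48
left [254. 167.] [0.6594 0.0938 0.1508] 51
can [180. 216.] [0.5164 0.3232 0.0725] 571
t 20.78 pos [ 0.5408 -0.3628  0.2397] yaw -0.39 w 0.38 F [ 0.3 -4.2  0.6] q [-0.63  0.21  1.65 -0.01  1.27 -0.62]
shift now-axes [-30.5  -4.5 202.9] twist -0.4
```

Call:
{"fn": "jog_arm", "kwargs": {"motion": [[-0.2, -20, -3, 8, 0], [-0.2, -7, -1, 28, 0], [-0.2, 0, 0, 34, 0], [-0.2, 0, 0, 38, 0], [-0.2, 0, 0, 34, 0], [-0.2, 0, 0, 24, 0], [-0.2, 0, 0, 10, 0], [-0.2, 0, 0, 0, 0], [-0.2, 0, 0, 0, 0]]}}

```text
time: 21.53
tool_pos: [0.5403, -0.3805, 0.0636]
tcp_rot: [2.224, 2.218, 0.0]
wrist_force: [0.9, 0.9, 1.0]
width: 0.401
grip_force: 0.0
```

```bash
python3 -c "
from h import *
go(.536,-.3947,.037,0)"
```

```text
t 21.53 pos [ 0.5403 -0.3805  0.0636] yaw -0.15 w 0.401 F [0.9 0.9 1. ] q [-0.65  0.38  1.78 -0.    0.98 -0.65]
shift now-axes [-14.3  -4.3  26.6] twist -0.2
```

Call:
{"fn": "jog_arm", "kwargs": {"motion": [[-0.2, -14, -4, 0, 0], [-0.2, 0, 0, 14, 0], [-0.2, 0, 0, 12, 0], [-0.2, 0, 0, 0, 0], [-1, 0, 0, 0, 0], [-1, 0, 0, 0, 0], [-1, 0, 0, 0, 0], [-1, 0, 0, -4, 0], [-1, 0, 0, -12, 0], [-1, 0, 0, -25, 0]]}}

```text
time: 22.37
tool_pos: [0.5334, -0.3923, 0.0752]
tcp_rot: [-2.219, -2.213, 0.001]
wrist_force: [-0.5, 0.1, -2.3]
width: 0.231
grip_force: 58.7
```

```bash
python3 -c "
from h import *
go(.60,.167,.25,0)"
```

```text
t 22.37 pos [ 0.5334 -0.3923  0.0752] yaw -0.15 w 0.231 F [-0.5  0.1 -2.3] q [-0.67  0.37  1.76 -0.    1.01 -0.67]
shift now-axes [ 560.2   64.1 -172.7] twist -0.2
```

Call:
{"fn": "jog_arm", "kwargs": {"motion": [[-1, 0, 0, -38, 0], [-1, 0, 0, -40, 0], [-1, 10, 1, -38, 0], [-1, 24, 2, -30, 0], [-1, 34, 4, -18, 0], [-1, 40, 5, -6, 0], [-1, 40, 5, 0, 0], [-1, 40, 5, 0, 0], [-1, 40, 5, 0, 0], [-1, 40, 5, 0, 0]]}}

```text
time: 23.2
tool_pos: [0.5685, -0.1245, 0.2496]
tcp_rot: [2.223, 2.217, 0.002]
wrist_force: [1.6, -0.0, -1.9]
width: 0.234
grip_force: 58.8
```

Call:
{"fn": "jog_arm", "kwargs": {"motion": [[-1, 40, 5, 0, 0], [-1, 40, 5, 0, 0], [-1, 40, 5, 0, 0], [-1, 40, 5, 0, 0], [-1, 40, 5, 0, 0], [-1, 40, 5, 0, 0], [-1, 32, 4, 0, 0], [-1, 18, 2, 0, 0], [-1, 6, 0.5, 0, 0], [-1, 0, 0, 0, 0]]}}

```text
time: 24.03
tool_pos: [0.6058, 0.1713, 0.2488]
tcp_rot: [2.221, 2.221, 0.002]
wrist_force: [0.4, -0.7, -2.0]
width: 0.227
grip_force: 58.8
```

```bash
python3 -c "
from h import *
look()
go(.60,.167,.132,0)"
```

```text
small [431. 216.] [ 0.5399 -0.4548  0.0599] 45
small [462. 223.] [ 0.5213 -0.5508  0.056 ] 39
large [322. 169.] [ 0.6609 -0.1095  0.1477] 45
large [322. 189.] [ 0.6003 -0.1109  0.1478] 46
large [298. 209.] [ 0.5383 -0.0419  0.1487] 46
large [320. 210.] [ 0.5373 -0.1067  0.1482] 44
left [230. 167.] [0.6585 0.1638 0.1517] 46
left [254. 168.] [0.6588 0.0932 0.1514] 54
can [178. 205.] [0.5529 0.3342 0.07  ] 54
t 24.08 pos [0.6057 0.1698 0.2486] yaw -0.07 w 0.232 F [-0.7  0.5 -1.9] q [ 0.23  0.17  1.69 -0.    1.29  0.24]
shift now-axes [ -2.7  -5.8 116.6] twist -0.1
```

Call:
{"fn": "jog_arm", "kwargs": {"motion": [[-1, -2.5, -5, 20, 0], [-1, 0, 0, 32, 0], [-1, 0, 0, 32, 0], [-1, 0, 0, 20, 0], [-1, 0, 0, 8, 0], [-1, 0, 0, 3, 0], [-1, 0, 0, 1.5, 0], [-1, 0, 0, 1, 0], [-1, 0, 0, 0.5, 0], [-1, 0, 0, 0, 0]]}}

```text
time: 24.92
tool_pos: [0.6021, 0.1672, 0.1316]
tcp_rot: [2.223, 2.217, 0.004]
wrist_force: [0.5, -0.5, -2.5]
width: 0.231
grip_force: 58.8
```

```bash
python3 -c "
from h import *
look('top5')
go(.60,.167,.130,0)"
```

```text
small [431. 216.] [ 0.5403 -0.4544  0.0584] 45
small [462. 223.] [ 0.5215 -0.5508  0.0561] 40
large [322. 169.] [ 0.6609 -0.1095  0.1487] 45
large [322. 189.] [ 0.5999 -0.1109  0.1475] 46
large [298. 209.] [ 0.5385 -0.042   0.1474] 45
large [320. 210.] [ 0.5372 -0.1067  0.149 ] 45
left [232. 167.] [0.659  0.1577 0.1513] 18
left [254. 168.] [0.6585 0.0928 0.1521] 52
left [232. 188.] [0.5965 0.1555 0.1476] 21
can [166. 217.] [0.5092 0.3564 0.1221] 38
t 24.97 pos [0.6019 0.1673 0.1314] yaw -0.16 w 0.237 F [-0.1  0.6 -2.1] q [ 0.23  0.25  1.82 -0.    1.08  0.23]
shift now-axes [-0.3 -1.9  1.4] twist -0.2
```

View pics/top5.png

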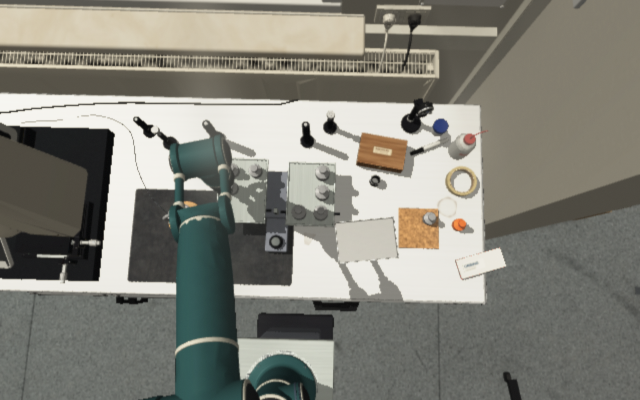

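Call:
{"fn": "jog_arm", "kwargs": {"motion": [[-1, 0, 0, 1, 0], [-1, 0, 0, 1, 0], [-1, 0, 0, 0.5, 0], [-1, 0, 0, 0, 0]]}}

```text
time: 25.3
tool_pos: [0.6016, 0.1673, 0.1285]
tcp_rot: [2.224, 2.218, 0.002]
wrist_force: [-0.0, -0.7, 4.1]
width: 0.232
grip_force: 59.5
```

Contact; release, go back for the last small one at (.540,-.4548).

Call:
{"fn": "jog_arm", "kwargs": {"motion": [[-0.25, 0, 0, 0, 0], [-0.25, 0, 0, 0, 0], [-0.25, 0, 0, 0, 0], [-0.25, 0, 0, -10, 0], [-0.25, 0, 0, -25, 0], [-0.25, 0, 0, -30, 0], [-0.25, 0, 0, -30, 0], [-0.25, -22, -2, -15, 0], [-0.25, -38, -4, 0, 0], [-0.25, -40, -4, 0, 0]]}}

```text
time: 26.13
tool_pos: [0.5918, 0.0674, 0.2404]
tcp_rot: [2.219, 2.22, 0.006]
wrist_force: [0.7, -1.1, -0.5]
width: 0.373
grip_force: 0.0
```

Call:
{"fn": "jog_arm", "kwargs": {"motion": [[-0.25, -40, -4, 0, 0], [-0.25, -40, -4, 0, 0], [-0.25, -40, -4, 0, 0], [-0.25, -40, -4, 0, 0], [-0.25, -40, -4, 0, 0], [-0.25, -40, -4, 0, 0], [-0.25, -40, -4, 0, 0], [-0.25, -40, -4, 0, 0], [-0.25, -40, -4, 0, 0], [-0.25, -40, -4, 0, 0]]}}

```text
time: 26.97
tool_pos: [0.5489, -0.3348, 0.2381]
tcp_rot: [2.224, 2.218, 0.0]
wrist_force: [0.0, -0.4, -0.1]
width: 0.373
grip_force: 0.0
```

```bash
python3 -c "
from h import *
look()
go(.540,-.4548,.06,0)"
```

```text
small [430. 216.] [ 0.5419 -0.4511  0.0588] 28
small [462. 223.] [ 0.5216 -0.5513  0.0548] 42
large [322. 169.] [ 0.6613 -0.1095  0.1483] 45
large [322. 189.] [ 0.5999 -0.1109  0.1486] 46
large [298. 209.] [ 0.5381 -0.0419  0.1487] 46
large [320. 210.] [ 0.5375 -0.1067  0.1487] 45
left [224. 161.] [0.6771 0.1817 0.1517] 48
left [254. 168.] [0.6592 0.0939 0.1515] 50
left [229. 186.] [0.6035 0.163  0.1524] 49
can [180. 216.] [0.5167 0.3238 0.0719] 574
t 27.02 pos [ 0.5477 -0.3425  0.238 ] yaw -0.37 w 0.377 F [ 1.5 -5.5  0.5] q [-0.59  0.2   1.67 -0.01  1.27 -0.59]
shift now-axes [-111.1   -7.   178.7] twist -0.4
```

Call:
{"fn": "jog_arm", "kwargs": {"motion": [[-0.2, -36, -3, 4, 0], [-0.2, -36, -3, 4, 0], [-0.2, -30, -1, 20, 0], [-0.2, -10, 0, 36, 0], [-0.2, 0, 0, 38, 0], [-0.2, 0, 0, 34, 0], [-0.2, 0, 0, 24, 0], [-0.2, 0, 0, 14, 0], [-0.2, 0, 0, 0, 0], [-0.2, 0, 0, 0, 0]]}}

```text
time: 27.85
tool_pos: [0.5422, -0.4446, 0.0634]
tcp_rot: [-2.224, -2.218, 0.0]
wrist_force: [0.9, -0.4, 0.8]
width: 0.401
grip_force: 0.0
```

```bash
python3 -c "
from h import *
im,d,W=shot('side')
cv2.imwrite('pics/s6c.png',np.hstack([cv2.resize(a,None,fx=4,fy=4) for a in (im[230:330,330:420],im[140:240,230:330])])[...,::-1])
go(.540,-.4548,.037,0)"
```

```text
t 27.9 pos [ 0.5433 -0.4455  0.0652] yaw -0.15 w 0.398 F [ 0.8 -0.8  0.3] q [-0.72  0.45  1.68 -0.    1.01 -0.72]
shift now-axes [-9.3 -3.3 28.2] twist -0.1
```

View pics/s6c.png

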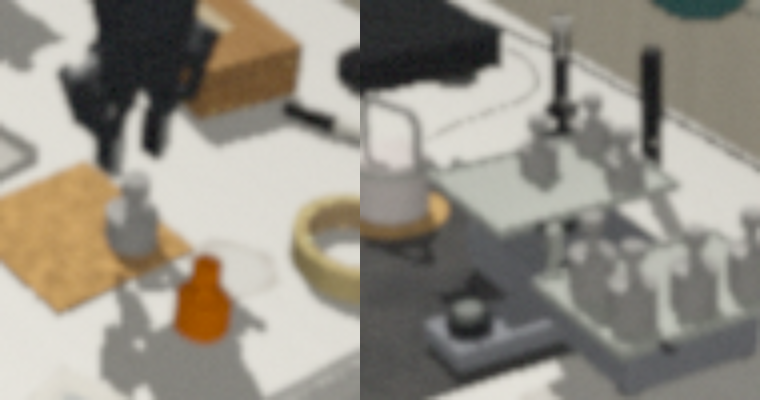

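Call:
{"fn": "jog_arm", "kwargs": {"motion": [[-0.2, -9.5, -3, 0, 0], [-0.2, 0, 0, 14, 0], [-0.2, 0, 0, 14, 0], [-0.2, 0, 0, 0, 0], [-1, 0, 0, 0, 0], [-1, 0, 0, 0, 0], [-1, 0, 0, 0, 0], [-1, 0, 0, -4, 0], [-1, 0, 0, -12, 0], [-1, 0, 0, -25, 0]]}}

```text
time: 28.73
tool_pos: [0.5369, -0.4522, 0.0734]
tcp_rot: [-2.219, -2.213, 0.001]
wrist_force: [-0.4, 0.4, -2.5]
width: 0.234
grip_force: 58.7
```

```bash
python3 -c "
from h import *
go(.60,.097,.25,0)"
```

```text
t 28.73 pos [ 0.5369 -0.4522  0.0734] yaw -0.16 w 0.234 F [-0.4  0.4 -2.5] q [-0.74  0.44  1.67 -0.    1.04 -0.73]
shift now-axes [ 550.2   60.7 -174.2] twist -0.2
```

Call:
{"fn": "jog_arm", "kwargs": {"motion": [[-1, 0, 0, -38, 0], [-1, 0, 0, -40, 0], [-1, 10, 1, -38, 0], [-1, 24, 2, -30, 0], [-1, 34, 4, -18, 0], [-1, 40, 4, -6, 0], [-1, 40, 4, 0, 0], [-1, 40, 4, 0, 0], [-1, 40, 4, 0, 0], [-1, 40, 4, 0, 0]]}}

```text
time: 29.57
tool_pos: [0.5668, -0.1846, 0.2482]
tcp_rot: [2.223, 2.216, 0.002]
wrist_force: [1.9, 0.2, -2.5]
width: 0.237
grip_force: 58.7
```

Call:
{"fn": "jog_arm", "kwargs": {"motion": [[-1, 40, 4, 0, 0], [-1, 40, 4, 0, 0], [-1, 40, 4, 0, 0], [-1, 40, 4, 0, 0], [-1, 40, 4, 0, 0], [-1, 38, 4, 0, 0], [-1, 28, 4, 0, 0], [-1, 16, 2, 0, 0], [-1, 4, 0, 0, 0], [-1, 0, 0, 0, 0]]}}

```text
time: 30.4
tool_pos: [0.5977, 0.1009, 0.2475]
tcp_rot: [2.221, 2.22, 0.001]
wrist_force: [0.3, 0.4, -1.6]
width: 0.234
grip_force: 58.7
```

```bash
python3 -c "
from h import *
look()
go(.60,.095,.130,0)"
```

```text
small [462. 223.] [ 0.5218 -0.5501  0.0561] 42
large [322. 169.] [ 0.661  -0.1095  0.1487] 44
large [322. 189.] [ 0.5999 -0.1109  0.1482] 46
large [298. 209.] [ 0.5386 -0.0419  0.1488] 46
large [320. 210.] [ 0.5374 -0.1067  0.1483] 45
left [254. 167.] [0.6599 0.0918 0.1513] 37
left [229. 186.] [0.6015 0.1639 0.1512] 44
can [175. 215.] [0.5164 0.3357 0.0731] 368
t 30.45 pos [0.5976 0.0997 0.2473] yaw -0.09 w 0.234 F [-0.5 -1.  -1.9] q [ 0.12  0.12  1.74 -0.    1.28  0.13]
shift now-axes [ -4.6   2.3 117.3] twist -0.1
```

Call:
{"fn": "jog_arm", "kwargs": {"motion": [[-1, -4, 2, 20, 0], [-1, 0, 0, 32, 0], [-1, 0, 0, 32, 0], [-1, 0, 0, 20, 0], [-1, 0, 0, 9, 0], [-1, 0, 0, 2, 0], [-1, 0, 0, 1.5, 0], [-1, 0, 0, 1, 0], [-1, 0, 0, 1, 0], [-1, 0, 0, 0, 0]]}}

```text
time: 31.28
tool_pos: [0.6009, 0.0956, 0.1295]
tcp_rot: [2.223, 2.217, 0.004]
wrist_force: [-0.8, -0.3, -1.6]
width: 0.234
grip_force: 58.8
```

Call:
{"fn": "jog_arm", "kwargs": {"motion": [[-1, 0, 0, 1, 0], [-1, 0, 0, 0, 0]]}}

```text
time: 31.45
tool_pos: [0.6, 0.0957, 0.1275]
tcp_rot: [2.224, 2.218, 0.001]
wrist_force: [0.6, -0.4, -2.2]
width: 0.235
grip_force: 58.8
```

Call:
{"fn": "jog_arm", "kwargs": {"motion": [[-1, 0, 0, 1, 0], [-1, 0, 0, 1, 0], [-1, 0, 0, 0, 0]]}}

```text
time: 31.7
tool_pos: [0.6004, 0.0957, 0.1263]
tcp_rot: [2.224, 2.218, 0.002]
wrist_force: [-1.2, -0.3, 5.0]
width: 0.233
grip_force: 59.5
```

Call:
{"fn": "jog_arm", "kwargs": {"motion": [[-0.25, 0, 0, 0, 0], [-0.25, 0, 0, 0, 0], [-0.25, 0, 0, 0, 0], [-0.25, 0, 0, -10, 0], [-0.25, 0, 0, -25, 0], [-0.25, 0, 0, -30, 0], [-0.25, -10, -6, -15, 0], [-0.25, -36, -17, 0, 0], [-0.25, -36, -17, 0, 0], [-0.25, -36, -17, 0, 0]]}}

```text
time: 32.53
tool_pos: [0.5422, -0.023, 0.2063]
tcp_rot: [2.221, 2.219, 0.002]
wrist_force: [0.5, -0.7, 0.0]
width: 0.376
grip_force: 0.0
```

Call:
{"fn": "jog_arm", "kwargs": {"motion": [[-0.2, -16, -6, 0, 0], [-0.2, 0, 0, 0, 0], [-0.2, 0, 0, 0, 0]]}}

```text
time: 32.78
tool_pos: [0.5363, -0.039, 0.2056]
tcp_rot: [2.227, 2.215, 0.002]
wrist_force: [-0.1, 0.6, -0.1]
width: 0.399
grip_force: 0.0
```

```bash
python3 -c "
from h import *
look()
go(.538,-.0415,.126,0)"
```

```text
small [462. 223.] [ 0.5214 -0.5513  0.0541] 41
large [322. 169.] [ 0.6616 -0.1095  0.1473] 45
large [322. 189.] [ 0.5984 -0.1112  0.1487] 38
large [320. 210.] [ 0.5373 -0.1067  0.1489] 44
left [224. 161.] [0.677  0.1814 0.1513] 48
left [253. 168.] [0.6601 0.0947 0.1524] 49
left [229. 186.] [0.6034 0.1632 0.1502] 49
left [253. 187.] [0.6005 0.093  0.1519] 38
can [180. 216.] [0.5164 0.3233 0.0723] 577
t 32.83 pos [ 0.5367 -0.0382  0.2055] yaw -0.23 w 0.402 F [ 1.3  0.  -0.8] q [-0.12  0.02  1.93  0.    1.19 -0.11]
shift now-axes [-3.3  1.3 79.5] twist -0.2
```

Call:
{"fn": "jog_arm", "kwargs": {"motion": [[-0.2, -3, 1, 20, 0], [-0.2, 0, 0, 26, 0], [-0.2, 0, 0, 20, 0], [-0.2, 0, 0, 12, 0], [-0.2, 0, 0, 0, 0], [-1, 0, 0, 0, 0], [-1, 0, 0, 0, 0], [-1, 0, 0, 0, 0], [-1, 0, 0, 0, 0], [-1, 0, 0, 0, 0]], "force": 80}}

```text
time: 33.67
tool_pos: [0.5375, -0.0413, 0.1273]
tcp_rot: [2.224, 2.218, 0.001]
wrist_force: [0.0, 0.6, -4.0]
width: 0.223
grip_force: 78.2
```

Call:
{"fn": "jog_arm", "kwargs": {"motion": [[-1, 0, 0, -4, 0], [-1, 0, 0, -12, 0], [-1, 0, 0, -25, 0], [-1, 0, 0, -30, 0], [-1, 0, 0, -25, 0], [-1, 0, 0, -10, 0], [-1, 0, 0, 0, 0]]}}

```text
time: 34.25
tool_pos: [0.5399, -0.0416, 0.2376]
tcp_rot: [2.22, 2.213, 0.008]
wrist_force: [0.5, -0.1, -3.8]
width: 0.218
grip_force: 78.9
```

```bash
python3 -c "
from h import *
go(.540,.13,.22,0)"
```

```text
t 34.25 pos [ 0.5399 -0.0416  0.2376] yaw -0.17 w 0.218 F [ 0.5 -0.1 -3.8] q [-0.12  0.    1.89  0.    1.24 -0.12]
shift now-axes [171.7  -0.5  17.4] twist -0.2
```

Call:
{"fn": "jog_arm", "kwargs": {"motion": [[-1, 10, 0, 0, 0], [-1, 22, 0, 0, 0], [-1, 32, 0, 0, 0], [-1, 36, 0, 0, 0], [-1, 32, 0, 0, 0], [-1, 22, 0, 0, 0], [-1, 12, 0, 0, 0], [-1, 5, 0, 0, 0], [-1, 0, 0, 0, 0], [-1, 0, 0, 0, 0]]}}

```text
time: 35.08
tool_pos: [0.5372, 0.129, 0.2318]
tcp_rot: [-2.224, -2.218, 0.003]
wrist_force: [0.2, -0.1, -2.8]
width: 0.223
grip_force: 78.8
```

Call:
{"fn": "jog_arm", "kwargs": {"motion": [[-1, 0, 0, 18, 0], [-1, 0, 0, 25, 0], [-1, 0, 0, 22, 0], [-1, 0, 0, 10, 0], [-1, 0, 0, 4, 0], [-1, 0, 0, 0, 0], [-1, 0, 0, 0, 0]]}}

```text
time: 35.67
tool_pos: [0.5387, 0.1293, 0.1548]
tcp_rot: [2.225, 2.217, 0.002]
wrist_force: [0.8, 0.2, -2.9]
width: 0.222
grip_force: 78.9
```

```bash
python3 -c "
from h import *
go(.540,.13,.139,0)"
```

```text
t 35.67 pos [0.5387 0.1293 0.1548] yaw -0.21 w 0.222 F [ 0.8  0.2 -2.9] q [ 0.19  0.1   1.95 -0.    1.1   0.19]
shift now-axes [ 0.7  1.3 15.8] twist -0.2
```

Lower slowly to the level height so that the pan sinks along.

Call:
{"fn": "jog_arm", "kwargs": {"motion": [[-1, 0, 0, 2, 0], [-1, 0, 0, 2, 0], [-1, 0, 0, 2, 0], [-1, 0, 0, 2, 0], [-1, 0, 0, 2, 0], [-1, 0, 0, 2, 0], [-1, 0, 0, 2, 0], [-1, 0, 0, 1.5, 0], [-1, 0, 0, 0, 0], [-1, 0, 0, 0, 0]]}}

```text
time: 36.5
tool_pos: [0.5377, 0.1298, 0.1381]
tcp_rot: [-2.224, -2.218, 0.0]
wrist_force: [1.1, 0.0, 0.3]
width: 0.226
grip_force: 79.1
```

Call:
{"fn": "jog_arm", "kwargs": {"motion": [[-1, 0, 0, 0, 0], [-1, 0, 0, 0, 0], [-1, 0, 0, 0, 0], [-1, 0, 0, 0, 0], [-1, 0, 0, 0, 0], [-1, 0, 0, 0, 0]]}}

```text
time: 37.0
tool_pos: [0.5377, 0.1298, 0.1383]
tcp_rot: [-2.225, -2.218, -0.0]
wrist_force: [1.4, 0.8, 0.7]
width: 0.228
grip_force: 79.1
```

```bash
python3 -c "
from h import *
look()
go(.540,.13,.139,0)"
```

```text
small [462. 223.] [ 0.5217 -0.5518  0.0541] 41
large [322. 168.] [ 0.6616 -0.1094  0.1606] 48
large [322. 188.] [ 0.6    -0.111   0.1609] 44
large [320. 209.] [ 0.5376 -0.1068  0.1606] 48
left [225. 162.] [0.6773 0.1818 0.1396] 41
left [254. 168.] [0.6596 0.0941 0.14  ] 43
left [254. 187.] [0.6024 0.0919 0.1389] 46
can [177. 216.] [0.5158 0.33   0.0725] 454
t 37.05 pos [0.5377 0.1298 0.1383] yaw -0.16 w 0.225 F [1.3 1.  0.6] q [0.19 0.11 1.96 0.   1.07 0.19]
shift now-axes [ 0.2  2.3 -0.7] twist -0.2
```

Level. Release, retract, then go above the button (.4525,.0305).

Call:
{"fn": "jog_arm", "kwargs": {"motion": [[-0.5, 0, 0, 0, 0], [-0.3, 0, 0, 0, 0], [-0.25, 0, 0, 0, 0], [-0.25, 0, 0, 0, 0], [-0.25, 0, 0, -8, 0], [-0.25, 0, 0, -20, 0], [-0.25, 0, 0, -25, 0], [-0.25, 0, 0, -25, 0], [-0.25, -20, -15, 0, 0], [-0.25, -26, -22, 0, 0]]}}

```text
time: 37.88
tool_pos: [0.5033, 0.0847, 0.2197]
tcp_rot: [2.219, 2.218, 0.008]
wrist_force: [-0.3, -1.3, 0.6]
width: 0.378
grip_force: 0.0
```

Call:
{"fn": "jog_arm", "kwargs": {"motion": [[-1, -26, -22, 0, 0], [-1, -18, -18, 0, 0], [-1, -7, -7, 0, 0], [-1, 0, 0, 0, 0], [-1, 0, 0, 0, 0], [-1, 0, 0, 0, 0], [-1, 0, 0, 0, 0], [-1, 0, 0, 0, 0]], "force": 20}}

```text
time: 38.55
tool_pos: [0.4542, 0.0337, 0.2163]
tcp_rot: [-2.223, -2.219, -0.0]
wrist_force: [0.5, 0.3, 0.3]
width: -0.002
grip_force: 0.0
```

Call:
{"fn": "jog_arm", "kwargs": {"motion": [[-1, 0, 0, 0, 0], [-1, 0, 0, 0, 0], [-1, 0, 0, 0, 0], [-1, 0, 0, 0, 0], [-1, 0, 0, 0, 0], [-1, 0, 0, 0, 0], [-1, 0, 0, 0, 0], [-1, 0, 0, 0, 0]]}}

```text
time: 39.22
tool_pos: [0.4535, 0.0329, 0.2163]
tcp_rot: [2.225, 2.218, 0.0]
wrist_force: [1.3, 0.6, 1.2]
width: 0.003
grip_force: 0.0
```

```bash
python3 -c "
from h import *
look()
im,d,W=shot('side')
cv2.imwrite('pics/s8c.png',cv2.resize(im[130:250,210:350],None,fx=5,fy=5)[...,::-1])
go(.4525,.0305,.055,0)"
```

```text
small [462. 223.] [ 0.5218 -0.5514  0.0551] 41
large [322. 168.] [ 0.6606 -0.1094  0.1601] 48
large [322. 189.] [ 0.5984 -0.1109  0.1609] 48
large [320. 210.] [ 0.5381 -0.1068  0.1601] 48
left [225. 162.] [0.6777 0.1825 0.1396] 43
left [254. 168.] [0.659  0.0942 0.1401] 44
left [230. 186.] [0.6037 0.1632 0.1404] 44
left [254. 187.] [0.602  0.0918 0.1394] 45
can [180. 216.] [0.5165 0.324  0.0723] 571
t 39.32 pos [0.4535 0.033  0.2163] yaw -0.17 w -0.0 F [-0.3  0.7 -0.9] q [ 0.02 -0.15  2.07  0.    1.22  0.02]
shift now-axes [ -2.5  -1.  161.3] twist -0.2
```

View pics/s8c.png

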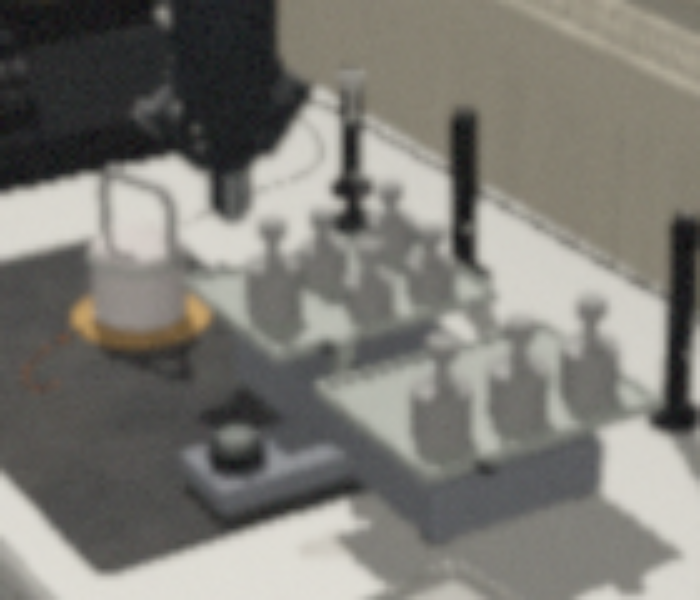

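Call:
{"fn": "jog_arm", "kwargs": {"motion": [[-1, -2, -1, 25, 0], [-1, 0, 0, 35, 0], [-1, 0, 0, 35, 0], [-1, 0, 0, 30, 0], [-1, 0, 0, 15, 0], [-1, 0, 0, 5, 0], [-1, 0, 0, 0, 0], [-1, 0, 0, 0, 0]]}}

```text
time: 39.98
tool_pos: [0.4533, 0.031, 0.0721]
tcp_rot: [2.224, 2.218, 0.001]
wrist_force: [0.7, 0.7, -0.1]
width: -0.001
grip_force: 0.0
```

```bash
python3 -c "
from h import *
im,d,W=shot('side');Z=W[...,2]
im,d,T=shot('top');
for c in [(.677,.182),(.659,.095),(.6035,.164),(.602,.093)]:
  for A in (T,W):
    r=np.hypot(A[...,0]-c[0],A[...,1]-c[1]); z=A[...,2]
    k=A[(r<.02)&(z>.127)&(z<.15)]; b=A[(r<.03)&(z>.092)&(z<.118)]
    print(c,len(k),np.nanmedian(k,0).round(4),len(b),((np.nanpercentile(b,3,axis=0)+np.nanpercentile(b,97,axis=0))/2)[:2].round(4), np.nanpercentile(b,[3,97],axis=0)[:,:2].round(4).tolist())
q=np.array([ray('top',a,b,.09) for a,b in [(221,159.5),(268,160)]]);print(q)
go(.4525,.0305,.055,0)
cv2.imwrite('pics/c9.png',cv2.resize(im[148:235,212:345],None,fx=6,fy=6,interpolation=cv2.INTER_CUBIC)[...,::-1])"
```

```text
(0.677, 0.182) 47 [0.6771 0.1818 0.1393] 101 [0.6778 0.1818] [[0.6592, 0.1633], [0.6965, 0.2003]]
(0.677, 0.182) 20 [0.6714 0.1762 0.1383] 64 [0.6713 0.1788] [[0.6559, 0.1612], [0.6867, 0.1965]]
(0.659, 0.095) 45 [0.658  0.0942 0.1392] 96 [0.6579 0.0943] [[0.6402, 0.0756], [0.6756, 0.113]]
(0.659, 0.095) 24 [0.6526 0.0904 0.1371] 73 [0.6527 0.0888] [[0.6362, 0.0721], [0.6693, 0.1054]]
(0.6035, 0.164) 46 [0.6031 0.1632 0.1392] 98 [0.6034 0.1628] [[0.5848, 0.145], [0.622, 0.1807]]
(0.6035, 0.164) 27 [0.598  0.1584 0.1375] 69 [0.5977 0.1592] [[0.5799, 0.1435], [0.6154, 0.175]]
(0.602, 0.093) 46 [0.6014 0.0919 0.1401] 95 [0.6022 0.0915] [[0.5839, 0.0728], [0.6205, 0.1102]]
(0.602, 0.093) 29 [0.5959 0.0874 0.1374] 73 [0.5939 0.087 ] [[0.5788, 0.0702], [0.609, 0.1037]]
[[0.69670364 0.20563281 0.09      ]
 [0.69894096 0.05935989 0.09      ]]
t 40.08 pos [0.4543 0.031  0.0731] yaw -0.16 w 0.0 F [-0.6 -0.6 -0.2] q [ 0.01  0.01  2.21 -0.    0.92  0.02]
shift now-axes [-0.5 -1.8 18.1] twist -0.2
```

View pics/c9.png

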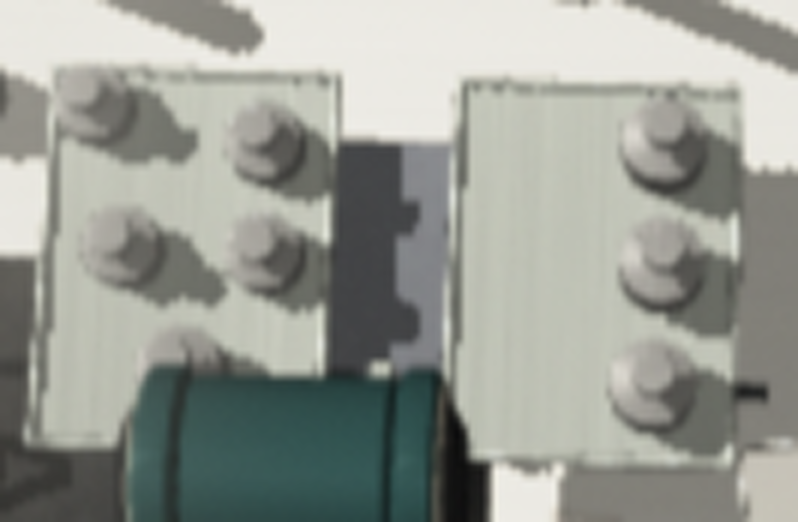

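Corner weight (px 95,100) has knob and body concentric, so it stands upright inside the rim. Pressing the button.

Call:
{"fn": "jog_arm", "kwargs": {"motion": [[-1, -0.5, -1.5, 8, 0], [-1, 0, 0, 5, 0], [-1, 0, 0, 3, 0], [-1, 0, 0, 2, 0], [-1, 0, 0, 2, 0], [-1, 0, 0, 0, 0]]}}

```text
time: 40.58
tool_pos: [0.4506, 0.0305, 0.0508]
tcp_rot: [-2.224, -2.218, 0.001]
wrist_force: [0.1, 0.1, -0.2]
width: -0.006
grip_force: 0.0
```

Call:
{"fn": "jog_arm", "kwargs": {"motion": [[-1, 0, 0, 2, 0], [-1, 0, 0, 2, 0], [-1, 0, 0, 2, 0], [-1, 0, 0, 0, 0], [-1, 0, 0, 0, 0]]}}

```text
time: 41.0
tool_pos: [0.4513, 0.0305, 0.0456]
tcp_rot: [2.224, 2.218, 0.001]
wrist_force: [-0.3, 0.2, 2.9]
width: -0.002
grip_force: 1.7
```

Call:
{"fn": "jog_arm", "kwargs": {"motion": [[-1, 0, 0, 2, 0], [-1, 0, 0, 2, 0], [-1, 0, 0, 1, 0], [-1, 0, 0, 0, 0], [-1, 0, 0, 0, 0]]}}

```text
time: 41.42
tool_pos: [0.4515, 0.0305, 0.0427]
tcp_rot: [2.224, 2.218, -0.0]
wrist_force: [-7.7, 0.1, 22.2]
width: 0.0
grip_force: 11.7
```

Fully down (22 N at the stop). Let it up and retract.

Call:
{"fn": "jog_arm", "kwargs": {"motion": [[-1, 0, 0, 0, 0], [-1, 0, 0, -5, 0], [-1, 0, 0, -15, 0], [-1, 0, 0, -25, 0], [-1, 0, 0, -30, 0], [-1, 0, 0, -30, 0], [-1, 0, 0, -30, 0], [-1, 0, 0, -20, 0], [-1, 0, 0, 0, 0], [-1, 0, 0, 0, 0]]}}

```text
time: 42.25
tool_pos: [0.4519, 0.0305, 0.1963]
tcp_rot: [2.223, 2.217, 0.003]
wrist_force: [0.8, 0.2, -0.5]
width: -0.001
grip_force: 0.0
```

```bash
python3 -c "
from h import *
look(); go(.45,.03,.2,0)
im,d,T=shot('top')
r=np.hypot(T[...,0]-.54,T[...,1]-.13);z=T[...,2];k=T[(r<.02)&(z>.15)&(z<.17)];print('large left',len(k),np.nanmedian(k,0))
im,d,W=shot('side');r=np.hypot(W[...,0]-.4515,W[...,1]-.0305);k=W[(r<.02)&(W[...,2]<.07)];print('btn z',np.nanpercentile(k[:,2],[50,90,98]))"
```

```text
small [462. 223.] [ 0.5218 -0.5505  0.0557] 40
large [322. 168.] [ 0.6608 -0.1094  0.16  ] 48
large [322. 189.] [ 0.5992 -0.1108  0.1604] 48
large [320. 210.] [ 0.5381 -0.1068  0.1599] 49
left [225. 162.] [0.6769 0.1816 0.1399] 45
left [254. 169.] [0.6576 0.094  0.1398] 45
left [230. 186.] [0.6033 0.163  0.1395] 45
left [254. 187.] [0.602  0.0914 0.1402] 45
can [180. 216.] [0.5167 0.3231 0.0722] 571
t 42.3 pos [0.4506 0.0305 0.1947] yaw -0.16 w 0.001 F [-0.3 -0.7  0.1] q [ 0.01 -0.14  2.1  -0.    1.18  0.02]
shift now-axes [-0.5 -0.6 -5.3] twist -0.2
large left 0 [nan nan nan]
btn z [0.04034868 0.04912606 0.05128143]
  return np.nanmean(a, axis, out=out, keepdims=keepdims)
```

```bash
python3 -c "
from h import *
print(bot.finish_job())"
```

```text
the job is handed in; nothing more can be done
None
```

The job is handed in, but no verdict came back: the can is on the pad, each pan holds 1200 g and both are level, the record button was pressed fully and is up again, and the arm did not go near the loupe or the blower.

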